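# Shift the filter changer to the red filter in its third slot

## Robot

A 7-joint arm with a two-finger parallel gripper is mounted at the origin on the work surface. World frame = base frame: x ahead of the robot, y to its left, z up, the work surface at z = 0. Lengths are in m, angles in rad, forces in N, time in s.
With the tool pointing down it reaches from about 0.35 to 0.9 m from the base axis. Payload 7.2 kg.
Tool frame: the origin (TCP) lies midway between the tips of the shut fingers; the grasp point (between the pads) lies 19 mm behind it; z points along the fingers, y is the direction in which the jaws open and shut (so a half turn about z gives the same grasp; the last joint's range is limited). The gripper opens to 88 mm and grips with 3 to 60 N. Pads are 20 mm wide; open, the fingers measure 115 mm over their backs; the gripper's body (75 mm by 178 mm) begins 61 mm behind the grasp point.
Start: joints at [-1.28, 0.411, -0.013, 1.596, 0.006, 1.134, -0.082], TCP at [0.219, 0.585, 0.223] pointing down, gripper open.
Joint ranges: [-2.95, 2.95], [-0.29, 1.99], [-1.47, 1.44], [0.14, 2.54], [-1.03, 4.17], [0.13, 1.85], [-2.86, 2.86]. Speed limits (rad/s): [2.39, 2.39, 3.01, 3.01, 3.14, 3.14, 3.14].

## Interface

Orientations are given as a unit quaternion [w, x, y, z].
In Python, from plant import observe, get_image, hand_in gives the robot as it stands. The module is installed in compiled form; this text tells all that it offers.
- The arm moves only by the tool drive_tool, never from a script. Its argument "deltas" is a list of rows, each a list of 3 entries, a list of its own where there are three numbers: the shift along the world's x, y, z normalised to -1 to 1, where 1 is 30 cm, then the turn, a rotation vector about the world's x, y, z normalised to -1 to 1, where 1 is pi rad, then the opening, from -1 (shut) to 1 (fully open), so that 0 is half open. In form: [[[x, y, z], [wx, wy, wz], grip], ...]. A call has 1 to 10 rows; each row shifts and turns the commanded pose from where the row before left it; what a row does not reach is not made up. A row lasts 1/12 s, in which the tool goes at most 41.7 mm and 7.16 degrees, less where a joint would pass 70% of its speed; a pose out of reach is approached as far as the arm can. A call with a number of a shift or a turn outside -1 to 1 is refused whole. A call with a gripper value outside its range is refused whole. The fingers move at their own pace and stop on an object; "squeeze" is the grip in N (left out, the last holds). Time passes only in rows, so rows that do not move let the fingers close. It gives the time, the measured TCP pose, the force and the opening at its end, in the units of the state.
- observe(): the state, without advancing time (a new reading comes with each control period).
- get_image(name): name is "side" or "top"; returns a dict with "color" (480x640x3 uint8, red, green, blue), "fx", "fy", "cx", "cy" (pixels), "T" (4x4, takes a point from camera to world coordinates). Camera axes: x right, y down, z forward; pixel columns grow to the right and rows downward; lengths in m; the calibration is good to about 2 mm. A picture is of the moment at which its call begins. There is no depth.
- hand_in(): hands the job in, once; it reports no verdict.
The state is a dict: "clock": time; "joints": joint angles; "qvel": joint speeds; "effort": joint torques, N m; "tool_pos": TCP position; "orientation": TCP orientation; "wrist_force": force on the tool from outside, world axes, zero at the start; "moment": the same for the moment, N m; "finger_gap": opening from 0.0 (shut) to 1.0 (fully open).
Only numpy, scipy, OpenCV 4.12 (cv2) and the standard library are available. Lean on these libraries where they do the work, as an engineer would, in place of code of your own. Each camera call takes 0.05 s, during which the arm holds its last target. There are 200 camera calls.

## Task

Change the imaging stand over to its red filter: push the filter changer's lever through the H-shaped gate, along its slot into the cross channel, across to the robot's right, then forward, away from the robot, until it is fully home in the third slot (three dots and a red spot). Keep the fingers closed and push the ball gently with the outside of the fingers, without ramming it against the stops; do not grip it or take it between the fingers. Do not touch the camera, leave the things standing on the breadboard where they are, and finish clear of the lever.

Things in the scene. Friction and masses are not known exactly. Their poses are not given: they have to be found in the camera images.
- gate_centre (a point): Centre of the upper face of the filter changer's aluminium gate plate (120 mm in x, 124 mm in y, upper face 110 mm above the table). Axes: x = forward (away from the robot), y = left, z up; turned up to 0.25 rad from the world's. H cut-out: two fore-and-aft slots 40 mm apart, 14 mm wide, 57 mm long, joined midway by a cross channel 16 mm wide, inner corners chamfered 5 mm.
- third_slot (a point): Where the lever's stem crosses the plate's upper face when home in the third slot, forward right, three dots and a red spot (23 mm forward, 20 mm right of gate_centre). First slot: forward left, one dot, white spot. Second: back left, two dots, green. Fourth: back right, four dots, blue.
- ball: The lever's yellow ball knob, 32 mm in diameter, on a 10 mm steel stem; origin at its centre. The lever hinges fore and aft on a carriage that slides across; the hinge lies 80 mm below the plate's upper face. With c = joint cross and b = joint shift, the ball's centre from gate_centre is (135 sin b, c, 135 cos b - 80) mm along its x, y, z (55 mm above the plate when upright).
- shift (a joint): Fore-and-aft angle of the lever, rad: 0 in the cross channel, positive forward, stops at 0.28 and -0.28 (home in a slot). It passes along the cross channel within about 0.035 of 0; chamfers guide it in from up to about 0.08. Starts anywhere between the stops in the left-hand slots (first, second). Friction holds it where it is left: about 2.5 N at the ball moves it; no spring.
- cross (a joint): Sideways place of the lever, m: it slides across without leaning; positive left, stops at 0.022 and -0.022. In the first and second slots it lies between 0.018 and 0.022, in the third and fourth between -0.022 and -0.018. About 2.5 N moves it; friction, no spring.
- camera_head: Black camera (60 mm wide, 165 to 237 mm above the table, plug to 249) and lens (51 mm wide, from 105 mm) pointing down, on a steel column 38 mm wide, 235 mm tall, 92 mm forward of the lens. Origin on the table under the lens, 170 mm right (-y) of gate_centre. At 95 mm height a thin plate with four coloured filters moves with the lever.
- mirror: Bystander on the breadboard: round mirror, 62 mm across and 12 mm thick, in a black ring on a steel post with a 60 mm round base; 127 mm tall. Origin at the centre of its underside.
- lens_cap: Bystander on the breadboard: black round lens cap, 54 mm across, 10 mm high, lying flat. Origin at the centre of its underside.
- driver: Bystander on the breadboard: hex driver with a red handle, about 150 mm long, lying flat. Origin at the centre of its underside (handle towards -x).
- filter_jar: Bystander on the breadboard: amber glass jar with a white cap, 40 mm across, 40 mm high. Origin at the centre of its underside.
- post: Bystander on the breadboard: steel optical post, 12.7 mm across, on a black 32 mm base; 75 mm tall. Origin at the centre of its underside.
- micrometer_stage: Bystander on the breadboard: black translation stage 50 x 50 x 26 mm with a silver micrometer barrel sticking 40 mm out of its +y side. Origin at the centre of its underside.

How it is judged:
On the way:
1. the lever has come across to the right-hand end of the cross channel (value of joint cross below -0.014 m and value of joint shift between -0.08 and 0.08 rad).
At the end, for the whole second after the job is handed in: The lever rests in the third slot, fully home: shift above 0.25 rad (stop at 0.28, so within 4 mm of it at the ball), cross below -0.016 m, at rest (value of joint shift above 0.25 rad and value of joint cross below -0.016 m and velocity of joint shift between -0.02 and 0.02 rad/s); the robot touches nothing.
It fails at once if the ball is gripped or taken between the fingers (the grasp point comes within 20 mm of the ball's centre) (distance between the grasp point and ball below 0.02 m).
It fails at once if the ball is pushed with more than 35 N (contact force between the fingers and ball above 35 N).
It fails at once if the robot touches the camera head (contact force between any of the arm, the fingers and camera_head above 1 N).
It fails at once if something standing on the breadboard is moved by more than 15 mm (distance of any of mirror, lens_cap, driver, filter_jar, post, micrometer_stage from where it was at the start of the episode above 0.015 m).
It also fails if it takes over 48 s, if anything falls off the work surface, if the arm or the gripper's body presses on something with over 40 N, if the wrist force passes 120 N, or if a joint passes its speed limit or range.

## Working session

There is one attempt and no reset: what is moved stays moved. The work goes in short steps, Python scripts to look and compute and a tool call to move; the robot and the scene stay as the last step left them, time stands still between calls to the robot, and variables do not carry over. Pictures are saved under pics/ and viewed, about 8 in all and at most 12, crops included, and the job is handed in when it is done.

Besides the shell and the picture viewer there is one more tool, called as name(argument=value, ...), one argument or row to a line, values as JSON. drive_tool: Moves the arm, as the interface text tells. Scaled input: -1 to 1 covers 30 cm each way for a shift and pi rad each way for a turn. Its arguments: {"type":"object","properties":{"deltas":{"type":"array","items":{"type":"array"}},"squeeze":{"type":"number"}},"required":["deltas"]}

```bash
mkdir -p pics
python3 - <<'E'
from plant import observe,get_image
import cv2,numpy as np
for n in("side","top"):
    g=get_image(n);cv2.imwrite(f"pics/{n}0.png",g["color"][:,:,::-1]);np.savez(n+"0.npz",**g)
    print(n,g["fx"],g["fy"],g["cx"],g["cy"],np.round(g["T"],3).tolist())
print(observe())
E
```

```text
side 511.5886094180563 511.5886094180563 314.2762684212275 235.75166787418394 [[0.898, -0.311, 0.313, 0.296], [-0.441, -0.611, 0.658, -0.591], [-0.014, -0.728, -0.685, 0.742], [0.0, 0.0, 0.0, 1.0]]
top 550.521281280934 550.521281280934 322.705049525164 228.9412149820532 [[0.006, -0.986, 0.166, 0.442], [-1.0, -0.01, -0.024, 0.014], [0.026, -0.166, -0.986, 0.944], [0.0, 0.0, 0.0, 1.0]]
{'clock': 0.1, 'joints': array([-1.28019754,  0.41182336, -0.01266027,  1.59693672,  0.00561771,
        1.13427607, -0.08216543]), 'qvel': array([ 0.00091883, -0.00185491,  0.00123233, -0.00195034,  0.00073523,
        0.00182819, -0.00096426]), 'effort': array([ 2.54303450e-03, -5.89100897e+01,  6.43632710e-01, -2.91710293e+01,
       -5.38361608e-02,  1.45238030e-02,  9.69572284e-05]), 'tool_pos': array([0.21938464, 0.58476568, 0.22190097]), 'orientation': array([-5.83789474e-05,  1.78429381e-01,  9.83952468e-01, -7.01690570e-04]), 'wrist_force': array([0.0557011 , 0.01412104, 0.96156417]), 'moment': array([-0.04884747,  0.00768296,  0.00917287]), 'finger_gap': 1.0003716646274474}
```

View pics/side0.png

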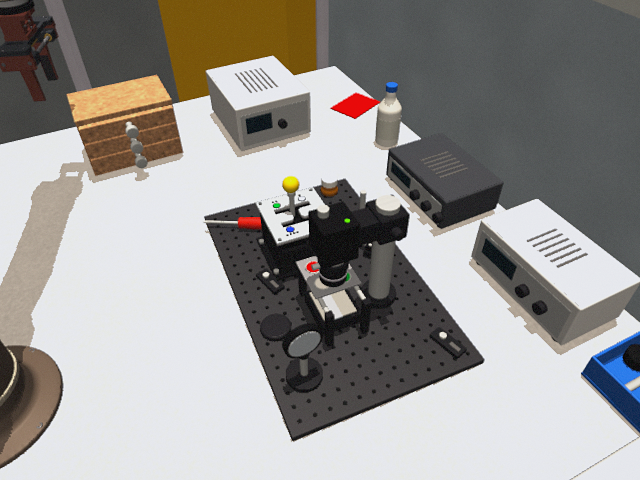

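View pics/top0.png

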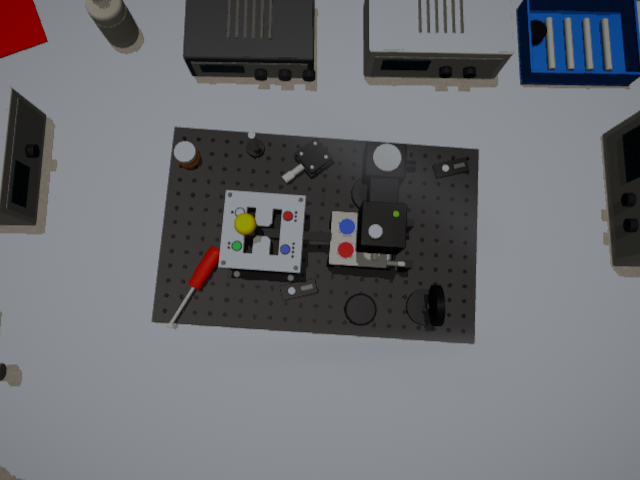

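The side view shows the yellow ball at (291,185). The top view shows it at (245,224), with the gate plate around (264,232), the red spot at (288,216), and the camera to the right at about (383,228).

```bash
cat > h.py <<'E'
import numpy as np,cv2
from plant import get_image,observe
def ray(g,u,v):
    T=g["T"];d=T[:3,:3]@np.array([(u-g["cx"])/g["fx"],(v-g["cy"])/g["fy"],1.]);return T[:3,3],d/np.linalg.norm(d)
def onz(g,u,v,z):
    o,d=ray(g,u,v);return o+d*(z-o[2])/d[2]
def blobs(g,lo,hi,amin=8):
    m=cv2.inRange(cv2.cvtColor(g["color"],cv2.COLOR_RGB2HSV),lo,hi)
    n,l,s,c=cv2.connectedComponentsWithStats(m)
    return [(c[i],s[i]) for i in range(1,n) if s[i][4]>=amin]
def ball(gs):
    A=np.zeros((3,3));b=np.zeros(3);P=[]
    for g,(x0,x1,y0,y1) in gs:
        c=[k for k in blobs(g,(22,150,90),(34,255,255),60) if x0<k[0][0]<x1 and y0<k[0][1]<y1]
        c=max(c,key=lambda k:k[1][4]);P.append((c[0].round(1),c[1]))
        o,d=ray(g,*c[0]);M=np.eye(3)-np.outer(d,d);A+=M;b+=M@o
    return np.linalg.solve(A,b),P
SB,TB=(200,400,120,260),(180,330,150,290)
E
python3 - <<'E'
from h import *
S=dict(np.load("side0.npz"));T=dict(np.load("top0.npz"))
print(ball([(S,SB),(T,TB)]))
m=cv2.inRange(T["color"],(150,150,150),(255,255,255));m[:180]=0;m[285:]=0;m[:,:210]=0;m[:,315:]=0
m=cv2.morphologyEx(m,cv2.MORPH_CLOSE,np.ones((3,3)))
c=max(cv2.findContours(m,0,2)[0],key=cv2.contourArea)
P=np.array([onz(T,*p[0],.11)[:2] for p in c],np.float32)
r=cv2.minAreaRect(P);print("rect",r)
for n,lo,hi in(("red",(0,150,80),(8,255,255)),("green",(50,120,60),(75,255,255)),("blue",(105,120,60),(125,255,255))):
    for c,s in blobs(T,lo,hi):
        if 210<c[0]<320 and 180<c[1]<290: print(n,c.round(1),s[4],onz(T,*c,.11).round(4))
E
```

```text
(array([0.5805101 , 0.10625489, 0.16561523]), [(array([290.2, 184.2]), array([283, 177,  16,  16, 206], dtype=int32)), (array([244.7, 223.2]), array([235, 213,  21,  21, 347], dtype=int32))])Traceback (most recent call last):
  File "<stdin>", line 6, in <module>
ValueError: max() iterable argument is empty
```

Run:
```python
from h import *
T=dict(np.load("top0.npz"));print(T["color"][[200,260,230],[260,275,295]])
th=int(T["color"][[200,260,230],[260,275,295]].min()*.75)
m=cv2.inRange(T["color"],(th,)*3,(255,)*3);m[:180]=0;m[285:]=0;m[:,:210]=0;m[:,309:]=0
m=cv2.morphologyEx(m,cv2.MORPH_CLOSE,np.ones((3,3)))
c=max(cv2.findContours(m,0,2)[0],key=cv2.contourArea);print(cv2.boundingRect(c),th)
P=np.array([onz(T,*p[0],.11)[:2] for p in c],np.float32)
r=cv2.minAreaRect(P);print("rect",r)
for n,lo,hi in(("red",(0,150,80),(8,255,255)),("green",(50,120,60),(75,255,255)),("blue",(105,120,60),(125,255,255))):
    for c,s in blobs(T,lo,hi):
        if 210<c[0]<320 and 180<c[1]<290: print(n,c.round(1),s[4],onz(T,*c,.11).round(4))
```

```text
[[142 146 151]
 [142 146 151]
 [142 146 151]]
(218, 190, 88, 83) 106
rect ((0.5791379809379578, 0.08622021973133087), (0.1236526295542717, 0.11999601125717163), 86.46590423583984)
red [287.5 215.5] 55 [0.6029 0.0476 0.11  ]
green [236.4 245.6] 60 [0.5555 0.1246 0.11  ]
blue [284.8 248.9] 63 [0.5511 0.0509 0.11  ]
```

Measurements agree with each other and with the given sizes:
- **Gate:** centre (0.579, 0.086), yaw −0.062. The fitted sides are 124 x 120 mm, as specified.
- **Lever:** the ball is at gate coordinates (0, +20 mm), 55.6 mm above the plate. That puts it upright at the left end of the cross channel.

First move: lift, shut the fingers, and travel to a point left of the ball.

drive_tool(
  deltas=[
    [[0, 0, 0.1], [0, 0, 0.024], -1],
    [[0, 0, 0.1], [0, 0, 0.024], -1],
    [[0.076, -0.084, 0], [0, 0, 0.024], -1],
    [[0.076, -0.084, 0], [0, 0, 0.024], -1],
    [[0.076, -0.084, 0], [0, 0, 0], -1],
    [[0.076, -0.084, 0], [0, 0, 0], -1],
    [[0.076, -0.084, 0], [0, 0, 0], -1],
    [[0.076, -0.084, 0], [0, 0, 0], -1],
    [[0.076, -0.084, 0], [0, 0, 0], -1],
    [[0.076, -0.084, 0], [0, 0, 0], -1],
  ],
  squeeze=20,
)

```text
clock: 0.93
tool_pos: [0.4026, 0.382, 0.2824]
orientation: [-0.0, 0.029, 1.0, -0.0]
wrist_force: [0.6, 0.6, 0.9]
finger_gap: 0.282
```

drive_tool(
  deltas=[
    [[0.076, -0.084, 0], [0, 0, 0], -1],
    [[0.076, -0.084, 0], [0, 0, 0], -1],
    [[0.076, -0.084, 0], [0, 0, 0], -1],
    [[0.076, -0.084, 0], [0, 0, 0], -1],
    [[0.076, -0.084, 0], [0, 0, 0], -1],
    [[0.076, -0.084, 0], [0, 0, 0], -1],
    [[0, 0, 0], [0, 0, 0], -1],
    [[0, 0, 0], [0, 0, 0], -1],
    [[0, 0, 0], [0, 0, 0], -1],
  ],
)

```text
clock: 1.68
tool_pos: [0.5381, 0.2329, 0.2822]
orientation: [-0.001, 0.029, 1.0, 0.0]
wrist_force: [0.4, 0.8, 0.8]
finger_gap: 0.006
```

Run:
```python
from h import *
from scipy.spatial.transform import Rotation as R
s=observe();q=s["orientation"];M=R.from_quat(np.r_[q[1:],q[0]]).as_matrix()
print(s["tool_pos"],M.round(3).tolist(),s["wrist_force"],s["finger_gap"],s["clock"])
```

```text
[0.53810864 0.23287193 0.28218161] [[-0.998, 0.057, -0.001], [0.057, 0.998, 0.0], [0.001, 0.0, -1.0]] [0.40711194 0.82960226 0.79850186] 0.0062099796925732245 1.6833
```

drive_tool(
  deltas=[
    [[0.025, -0.038, -0.073], [0, 0, 0], -1],
    [[0.025, -0.038, -0.073], [0, 0, 0], -1],
    [[0.025, -0.038, -0.073], [0, 0, 0], -1],
    [[0.025, -0.038, -0.073], [0, 0, 0], -1],
    [[0.025, -0.038, -0.073], [0, 0, 0], -1],
    [[0.025, -0.038, -0.073], [0, 0, 0], -1],
    [[0, 0, 0], [0, 0, 0], -1],
    [[0, 0, 0], [0, 0, 0], -1],
    [[0, 0, 0], [0, 0, 0], -1],
  ],
)

```text
clock: 2.43
tool_pos: [0.5834, 0.1661, 0.1524]
orientation: [0.0, 0.028, 1.0, 0.001]
wrist_force: [-0.2, 0.4, 0.6]
finger_gap: 0.009
```

Run:
```python
from h import *
s=observe();print(s["tool_pos"],s["wrist_force"])
a=[cv2.resize(get_image(n)["color"][100:300,170:430,::-1],None,fx=1.5,fy=1.5) for n in("side","top")]
cv2.imwrite("pics/p1.png",np.hstack(a))
```

```text
[0.58338213 0.16609247 0.15235598] [-0.18285006  0.42230082  0.62983808]
```

View pics/p1.png

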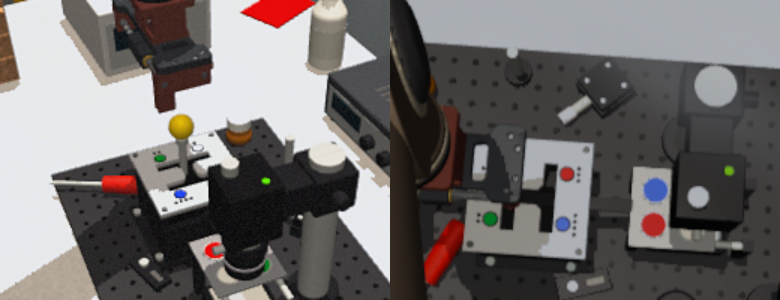

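The fingers are shut and left of the ball, clear of everything. Approach, then push right slowly.

drive_tool(
  deltas=[
    [[-0.0016, -0.027, 0], [0, 0, 0], -1],
    [[-0.0016, -0.027, 0], [0, 0, 0], -1],
    [[-0.0016, -0.027, 0], [0, 0, 0], -1],
    [[-0.0008, -0.013, 0], [0, 0, 0], -1],
    [[-0.0008, -0.013, 0], [0, 0, 0], -1],
    [[-0.0008, -0.013, 0], [0, 0, 0], -1],
    [[-0.0008, -0.013, 0], [0, 0, 0], -1],
    [[0, 0, 0], [0, 0, 0], -1],
    [[0, 0, 0], [0, 0, 0], -1],
  ],
)

```text
clock: 3.28
tool_pos: [0.5813, 0.1239, 0.1513]
orientation: [0.0, 0.029, 1.0, -0.0]
wrist_force: [0.4, -0.2, -0.0]
finger_gap: 0.009
```

```bash
cat > chk.py <<'E'
from h import *
import sys
s=observe();print(s["tool_pos"],s["wrist_force"],s["clock"])
a=[get_image(n) for n in("side","top")]
# ball from side view alone: ray cut with its height
c=[k for k in blobs(a[0],(22,150,90),(34,255,255),20) if 200<k[0][0]<400 and 120<k[0][1]<260]
yaw=-.062
for k in c:
    z=float(sys.argv[1]);p=onz(a[0],*k[0],z)-[.579,.086,0]
    print(k[0].round(1),k[1][4],"gate xy",np.cos(yaw)*p[0]+np.sin(yaw)*p[1],-np.sin(yaw)*p[0]+np.cos(yaw)*p[1])
cv2.imwrite(f"pics/{sys.argv[2]}.png",np.hstack([cv2.resize(g["color"][100:300,170:430,::-1],None,fx=1.5,fy=1.5) for g in a]))
E
python3 chk.py .165 p2
```

```text
[0.58132301 0.1239297  0.15128203] [ 0.35814493 -0.22531372 -0.02090405] 3.2833
[291.5 186.1] 215 gate xy 0.0008727421044605412 0.014848833794239
```

drive_tool(
  deltas=[
    [[-0.0008, -0.013, 0], [0, 0, 0], -1],
    [[-0.0008, -0.013, 0], [0, 0, 0], -1],
    [[-0.0008, -0.013, 0], [0, 0, 0], -1],
    [[-0.0008, -0.013, 0], [0, 0, 0], -1],
    [[-0.0008, -0.013, 0], [0, 0, 0], -1],
    [[-0.0008, -0.013, 0], [0, 0, 0], -1],
    [[-0.0008, -0.013, 0], [0, 0, 0], -1],
    [[0, 0, 0], [0, 0, 0], -1],
    [[0, 0, 0], [0, 0, 0], -1],
  ],
)

```text
clock: 4.13
tool_pos: [0.5795, 0.096, 0.1512]
orientation: [-0.0, 0.029, 1.0, -0.0]
wrist_force: [-1.0, 0.4, 0.6]
finger_gap: 0.004
```

```bash
python3 chk.py .165 p3
```

```text
[0.57951763 0.09598476 0.15119362] [-1.02776997  0.41997857  0.61586752] 4.1333
[297.  195.1] 226 gate xy 0.0007866394389714181 -0.01368224452834859
```

View pics/p3.png

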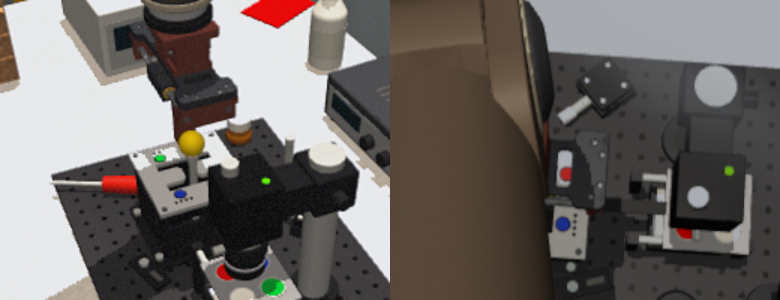

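The ball is across at about −14 mm with x still about 0. It needs roughly 6 mm more.

drive_tool(
  deltas=[
    [[-0.0004, -0.007, 0], [0, 0, 0], -1],
    [[-0.0004, -0.007, 0], [0, 0, 0], -1],
    [[-0.0004, -0.007, 0], [0, 0, 0], -1],
    [[0, 0, 0], [0, 0, 0], -1],
    [[0, 0, 0], [0, 0, 0], -1],
  ],
)

```text
clock: 4.65
tool_pos: [0.5792, 0.0904, 0.1513]
orientation: [-0.0, 0.029, 1.0, 0.0]
wrist_force: [0.3, 1.8, 0.2]
finger_gap: 0.004
```

```bash
python3 chk.py .165 p4
```

```text
[0.57921613 0.09040123 0.15126914] [0.31661478 1.76281694 0.22114901] 4.65
[298.1 196.7] 233 gate xy 0.0008800956095742943 -0.01873059978582449
```

drive_tool(
  deltas=[
    [[-0.0004, -0.005, 0], [0, 0, 0], -1],
    [[0, 0, 0], [0, 0, 0], -1],
    [[0.003, 0.05, 0], [0, 0, 0], -1],
    [[0.003, 0.05, 0], [0, 0, 0], -1],
    [[-0.06, 0.003, 0], [0, 0, 0], -1],
    [[-0.06, 0.003, 0], [0, 0, 0], -1],
    [[-0.06, 0.003, 0], [0, 0, 0], -1],
    [[0, 0, 0], [0, 0, 0], -1],
    [[0, 0, 0], [0, 0, 0], -1],
  ],
)

```text
clock: 5.5
tool_pos: [0.5269, 0.1214, 0.1516]
orientation: [0.0, 0.028, 1.0, -0.0]
wrist_force: [1.1, 0.7, -0.1]
finger_gap: 0.002
```

drive_tool(
  deltas=[
    [[0, -0.057, 0], [0, 0, 0], -1],
    [[0, -0.057, 0], [0, 0, 0], -1],
    [[0, -0.057, 0], [0, 0, 0], -1],
    [[0, 0, 0], [0, 0, 0], -1],
    [[0, 0, 0], [0, 0, 0], -1],
  ],
)

```text
clock: 5.92
tool_pos: [0.528, 0.0693, 0.1514]
orientation: [0.0, 0.03, 1.0, -0.0]
wrist_force: [-0.8, 1.5, 0.4]
finger_gap: 0.009
```

```bash
python3 chk.py .165 p5
```

```text
[0.52797358 0.069319   0.15136183] [-0.81149298  1.54667196  0.41202173] 5.9167
[299.7 200.6] 114 gate xy -0.0005142899730514493 -0.030133500429292442
```

View pics/p5.png

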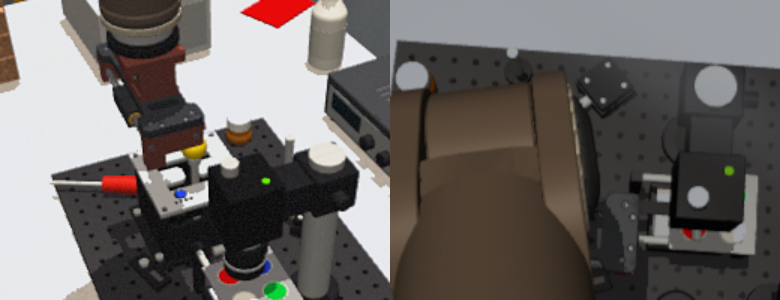

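The fingers are behind the ball with about 30 mm between the gripper body and the camera. They partly hide the ball in the side view, so that last ball reading is not valid. Push forward gently.

drive_tool(
  deltas=[
    [[0.027, -0.0017, 0], [0, 0, 0], -1],
    [[0.027, -0.0017, 0], [0, 0, 0], -1],
    [[0.013, -0.0008, 0], [0, 0, 0], -1],
    [[0.013, -0.0008, 0], [0, 0, 0], -1],
    [[0.013, -0.0008, 0], [0, 0, 0], -1],
    [[0.013, -0.0008, 0], [0, 0, 0], -1],
    [[0.013, -0.0008, 0], [0, 0, 0], -1],
    [[0, 0, 0], [0, 0, 0], -1],
    [[0, 0, 0], [0, 0, 0], -1],
  ],
)

```text
clock: 6.77
tool_pos: [0.5629, 0.0682, 0.1512]
orientation: [0.0, 0.029, 1.0, 0.0]
wrist_force: [0.2, 0.6, -0.2]
finger_gap: 0.002
```

drive_tool(
  deltas=[
    [[0.013, -0.0008, 0], [0, 0, 0], -1],
    [[0.013, -0.0008, 0], [0, 0, 0], -1],
    [[0.013, -0.0008, 0], [0, 0, 0], -1],
    [[0, 0, 0], [0, 0, 0], -1],
    [[0, 0, 0], [0, 0, 0], -1],
  ],
)

```text
clock: 7.18
tool_pos: [0.5746, 0.0674, 0.1511]
orientation: [0.0, 0.029, 1.0, -0.0]
wrist_force: [-0.7, 0.4, -0.3]
finger_gap: 0.001
```

```bash
python3 chk.py .161 p6
```

```text
[0.57462627 0.06740741 0.1510792 ] [-0.73801396  0.35958221 -0.2850318 ] 7.1833
[312.5 197.6] 126 gate xy 0.025369991438211417 -0.026879436174355963
```

View pics/p6.png

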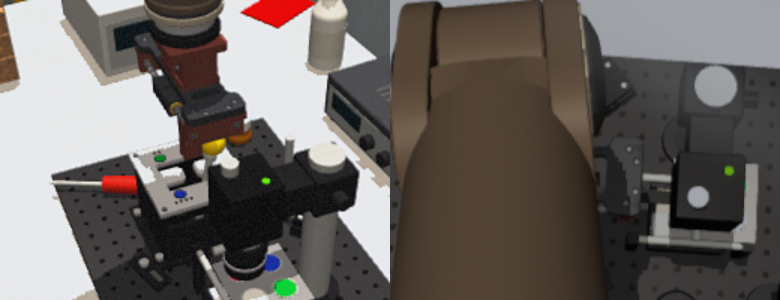

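Ball is at about +24 mm along the slot; the stop is at 37 mm. Continue slowly.

drive_tool(
  deltas=[
    [[0.01, -0.0006, 0], [0, 0, 0], -1],
    [[0.01, -0.0006, 0], [0, 0, 0], -1],
    [[0.01, -0.0006, 0], [0, 0, 0], -1],
    [[0.007, -0.0004, 0], [0, 0, 0], -1],
    [[0, 0, 0], [0, 0, 0], -1],
    [[0, 0, 0], [0, 0, 0], -1],
  ],
)

```text
clock: 7.78
tool_pos: [0.5856, 0.0667, 0.1511]
orientation: [0.0, 0.029, 1.0, -0.0]
wrist_force: [-1.3, 0.1, -1.6]
finger_gap: 0.004
```

drive_tool(
  deltas=[
    [[0.004, -0.0002, 0], [0, 0, 0], -1],
    [[0, 0, 0], [0, 0, 0], -1],
  ],
)

```text
clock: 7.95
tool_pos: [0.5866, 0.0667, 0.1512]
orientation: [-0.0, 0.029, 1.0, -0.0]
wrist_force: [-2.9, 0.7, -2.1]
finger_gap: 0.003
```

```bash
python3 chk.py .160 p7
```

```text
[0.58657305 0.06667639 0.15118213] [-2.93690599  0.65290876 -2.09211307] 7.95
[318.5 196.6] 139 gate xy 0.03676827628200297 -0.027368067146988816
```

drive_tool(
  deltas=[
    [[0.004, -0.0002, 0], [0, 0, 0], -1],
    [[0, 0, 0], [0, 0, 0], -1],
  ],
)

```text
clock: 8.22
tool_pos: [0.5879, 0.0667, 0.1512]
orientation: [-0.0, 0.029, 1.0, 0.0]
wrist_force: [-2.7, 0.4, -1.7]
finger_gap: 0.007
```

drive_tool(
  deltas=[
    [[0.003, -0.0002, 0], [0, 0, 0], -1],
    [[0, 0, 0], [0, 0, 0], -1],
  ],
)

```text
clock: 8.38
tool_pos: [0.5886, 0.0666, 0.1512]
orientation: [-0.0, 0.029, 1.0, 0.0]
wrist_force: [-3.5, 0.2, -2.3]
finger_gap: 0.008
```

drive_tool(
  deltas=[
    [[0.003, -0.0002, 0], [0, 0, 0], -1],
    [[0, 0, 0], [0, 0, 0], -1],
  ],
)

```text
clock: 8.55
tool_pos: [0.5891, 0.0666, 0.1511]
orientation: [-0.001, 0.029, 1.0, -0.0]
wrist_force: [-4.1, 0.5, -0.7]
finger_gap: 0.006
```

drive_tool(
  deltas=[
    [[0.003, -0.0002, 0], [0, 0, 0], -1],
    [[0, 0, 0], [0, 0, 0], -1],
  ],
)

```text
clock: 8.72
tool_pos: [0.5896, 0.0666, 0.151]
orientation: [-0.001, 0.029, 1.0, -0.0]
wrist_force: [-6.5, 0.0, -1.3]
finger_gap: 0.005
```

Force is rising and the tool has begun to lag its commands. This is at the expected stop position (gate x about 12 mm). Back off straight, then lift and look.

drive_tool(
  deltas=[
    [[-0.03, 0.002, 0], [0, 0, 0], -1],
    [[-0.08, 0.005, 0], [0, 0, 0], -1],
    [[-0.08, 0.005, 0], [0, 0, 0], -1],
    [[-0.08, 0.005, 0], [0, 0, 0], -1],
    [[-0.08, 0.04, 0.05], [0, 0, 0], -1],
    [[-0.05, 0.1, 0.07], [0, 0, 0], -1],
    [[-0.02, 0.1, 0.07], [0, 0, 0], -1],
    [[0, 0.1, 0.07], [0, 0, 0], -1],
    [[0, 0.1, 0.07], [0, 0, 0], -1],
    [[0, 0.1, 0], [0, 0, 0], -1],
  ],
)

```text
clock: 9.55
tool_pos: [0.4668, 0.2364, 0.2557]
orientation: [0.005, 0.029, 1.0, 0.003]
wrist_force: [1.1, 0.6, -0.8]
finger_gap: 0.007
```

drive_tool(
  deltas=[
    [[-0.07, 0.1, 0], [0, 0, 0], -1],
    [[-0.07, 0.1, 0], [0, 0, 0], -1],
    [[-0.07, 0.1, 0], [0, 0, 0], -1],
    [[0, 0.1, 0], [0, 0, 0], -1],
    [[0, 0, 0], [0, 0, 0], -1],
    [[0, 0, 0], [0, 0, 0], -1],
    [[0, 0, 0], [0, 0, 0], -1],
  ],
)

```text
clock: 10.13
tool_pos: [0.4022, 0.3532, 0.2506]
orientation: [0.001, 0.029, 1.0, 0.0]
wrist_force: [-0.2, -0.2, 0.2]
finger_gap: 0.007
```

```bash
python3 chk.py .160 p8
python3 - <<'E'
from h import *
p,P=ball([(get_image("side"),SB),(get_image("top"),TB)]);q=p-[.579,.086,0];y=-.062
print(p,P,"gate",np.cos(y)*q[0]+np.sin(y)*q[1],-np.sin(y)*q[0]+np.cos(y)*q[1])
E
```

```text
[0.40224824 0.35315296 0.250625  ] [-0.2109207  -0.16605405  0.21056396] 10.1333
[318.3 194. ] 229 gate xy 0.03944394473122798 -0.020407293826761083
[0.61609181 0.06216045 0.16094602] [(array([318.3, 194. ]), array([310, 186,  17,  17, 229], dtype=int32)), (array([276.2, 200.2]), array([266, 190,  21,  21, 343], dtype=int32))] gate 0.03849764816139174 -0.021495525999465942
```

View pics/p8.png

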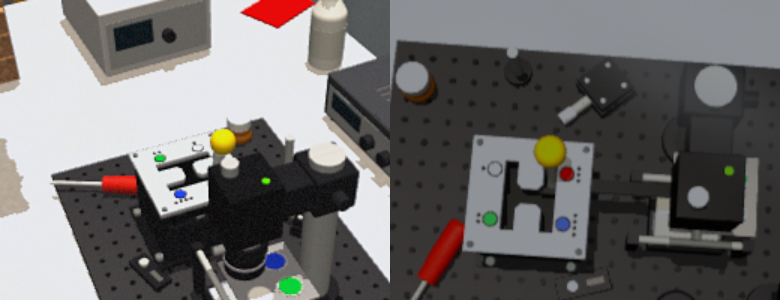

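The ball is at gate (38.5, −21.5) mm and z = 0.161. Fully home is 37.3 mm and 0.160, so it is home in the third slot. The arm is clear and the bystanders are in place.

```bash
python3 -c "
from plant import hand_in;print(hand_in())"
```

```text
the job is handed in; nothing more can be done
None
```

The lever is in the third (red) slot, fully home by my last measurement, and the job is handed in. It took about 10 s of the 48 s.

- **Push:** The lever started upright at the left end of the cross channel, so no push along the slot was needed. With the fingers shut, I pushed the ball right with their outside. I then moved round behind it and pushed it forward in small steps until the force rose at the stop. Wrist force, read at the end of each move, reached about 6.5 N at most. I then withdrew to the left.
- **Final check:** Two camera views put the ball at 38.5 mm forward and 21.5 mm right of the gate centre, at a height of 0.161 m. Fully home is 37.3 mm and 0.160 m; the pass limit of 0.25 rad is about 33.4 mm. The arm was clear, and in the last picture the things on the breadboard look unmoved (judged by eye).
- **Disagreements:**
  - The side view alone gave 39.4 mm forward, about 1 mm from the two-view result.
  - The side-view ball positions taken while the fingers partly hid the ball were off by several millimetres sideways. I did not rely on them.

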